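Open the battery bay of the light-detector amplifier

ROBOT

A 6-joint arm with a two-finger parallel gripper is mounted at the origin on the work surface. World frame = base frame: x ahead of the robot, y to its left, z up, the work surface at z = 0. Lengths are in m, angles in rad, forces in N, time in s.
With the tool pointing down it reaches from about 0.35 to 0.775 m from the base axis. Payload 5.5 kg.
Tool frame: the origin (TCP) lies on the centre line of the jaws, within the pads' length; the fingertips stand 11 mm ahead of it and the grasp point (between the pads) lies 8 mm behind it (env.tip_extent is the distance from the TCP to the fingertips, in m); z points along the fingers, y is the line along which they close (so a half turn about z gives the same grasp; the last joint's range is limited). The gripper opens to 85 mm and grips with 20 to 120 N. Pads are 22 mm wide; open, the fingers measure 114 mm over their backs; the gripper's body (76 mm by 85 mm) begins 54 mm behind the grasp point. The pads swing forward as they close: fully open they stand 13 mm farther back than shut.
Start: joints at [-1.448, 0.313, 0.046, 1.304, 0, 1.431], TCP at [0.149, -0.555, 0.242] pointing down, gripper open.
Joint ranges: [-2.76, 2.76], [-0.86, 1.69], [-1.03, 1.26], [-2.2, 2.34], [-1.47, 1.5], [-3.14, 3.14]. Speed limits (rad/s): [2.57, 2.57, 3.14, 3.14, 3.14, 3.14].

INTERFACE

Orientations are given as a unit quaternion [w, x, y, z].
In Python, from workcell import env gives the robot as it stands.
- The arm moves only by the shell command python3 -m jog 'ROWS' [FORCE]. ROWS is JSON, a list of rows, each a list of 5 numbers: the gripper's target within -1 to 1 (shut at 1, half-way at 0, fully open at -1), then the shift along the tool's x, y, z in m, then the turn about the tool's z in degrees. In form: [[fingers, tx, ty, tz, turn], ...]. A call has 1 to 5 rows; each row shifts and turns the commanded pose from where the row before left it, along the tool's axes as they then stand; what a row does not reach is not made up. A row lasts 1/12 s, in which the tool goes at most 41.7 mm and 7.16 degrees, less where a joint would pass 70% of its speed; a pose out of reach is approached as far as the arm can. A call is refused whole if a number of a shift passes 0.0417 or a number of a turn 7.16, either way. A call with a gripper value outside its range is refused whole. The fingers move at their own pace and stop on an object; FORCE is the grip in N (left out, the last holds). Time passes only in rows, so rows that do not move let the fingers close. It gives the time, the measured TCP pose, the force, the opening and the grip force at its end, in the units of the state.
- env.get_state(): the state, without advancing time (a new reading comes with each control period).
- env.read_camera(name): name is "side" or "top"; returns a dict with "img" (480x640x3 uint8, red, green, blue), "fov_y" (degrees; the focal length in pixels is half the picture's height over the tangent of half this angle, whatever the lens; pixels are square), "cx", "cy" (the principal point, pixels), "T" (4x4, takes a point from camera to world coordinates). Camera axes: x right, y up, looking along -z (the intrinsics and any distortion apply to the point x, -y, -z); pixel columns grow to the right and rows downward; lengths in m; the calibration is good to about 2 mm. A picture is of the moment at which its call begins. There is no depth.
- env.hand_in(): hands the job in; it is judged then, once.
The state is a dict: "clock": time; "joint_pos": joint angles; "qvel": joint speeds; "tau": joint torques, N m; "tcp_pos": TCP position; "orientation": TCP orientation; "wrist_force": force on the tool from outside, world axes, zero at the start; "ft_torque": the same for the moment, N m; "finger_gap": finger opening in m; "grip_force": force on a finger pad.
Only numpy, scipy, OpenCV 4.12 (cv2) and the standard library are available. Lean on these libraries where they do the work, as an engineer would, in place of code of your own. Each camera call takes 0.05 s, during which the arm holds its last target. There are 200 camera calls.

TASK

The batteries of the white amplifier box are due for a change. Press its orange snap tab inward, towards the middle of the box, until the front edge of the grey battery cover springs up by itself, then, without forcing anything, take the cover by its black handle, lift it up off the box and set it down gently, right way up and flat, in the middle of the black rubber mat. Leave everything else where it is.

Things in the scene. Friction and masses are not known exactly. Their poses are not given: they have to be found in the camera images.
- amp: White open-topped amplifier box, fixed to the table, 140 (x) x 104 (y) x 66 mm high, walls 5 mm. Origin: centre of its underside, on the table; z up. Its front wall (with a small green lamp and a black knob) faces its -x. The battery cover lies in its top, and the orange snap tab stands up through the cover near the front.
- snap_tab (a joint): Bend of the sprung orange tab, rad: 0 at rest, grows as its top is pressed inward (box +x), stop at 0.28. It bends about a level line along box y, at box x -52, 22 mm above the table. About 1.5 N at its top starts it, about 5 N reaches 0.22. Its barb hooks over the cover's front bar and lets go at 0.10 to 0.17; the cover's front then springs up 13 mm and stays up when the tab springs back.
- tab_top (a point): Middle of the top edge of the snap tab's front face (the face to press), at rest 100 mm above the table at box x = -49 mm, y = 0. The tab is 26 mm wide (y), 6 mm thick (x) in its top 18 mm and stands 34 mm above the box's rim. Press it in its top 15 mm: the cover's bar just in front of its foot rises to 79 mm above the table.
- cover: Loose grey battery cover, 60 to 130 g, plate 127 (x) x 88 (y) x 5 mm. Origin: centre of its underside; axes as the box's. Closed, its origin is 60 mm above the box's. A slot, x -52 to -30 mm, 30 mm wide, lets the tab through. Released, it lies on its rear edge and a spring bar, tilted 0.11 rad, front up, free to be lifted straight up; it must clear the tab's top, 100 mm above the table.
- cover_handle (a point): Middle of the top of the cover's black handle, a solid upright rib 50 mm long (cover x), 14 mm wide (cover y) and 30 mm high above the plate. The point lies at x = 12, y = 0, z = 35 mm of the cover, so the plate's top is 30 mm below it.
- cover_front (a point): Middle of the front edge of the cover's top face; 65 mm above the table when closed, 78 mm when released.
- mat: Black rubber mat, fixed flat on the table, 190 (x) x 180 (y) x 4 mm thick. Origin: centre of its underside.
- lens_ring: Loose black lens ring, 50 mm across, 12 mm high; bystander. Origin: centre of its underside.
- spare_cell: Loose blue battery cell standing upright beside the box, 18 mm across, 67 mm high; bystander. Origin: centre of its underside.
- driver: Loose screwdriver, 170 mm, lying across the far part of the table; bystander.
- mirror_mount: Loose mirror mount, 50 x 50 x 62 mm high; bystander. Origin: centre of its underside.
- post: Loose optical post on a foot 60 x 40 mm, 120 mm high; bystander. Origin: centre of its underside.
- jar: Loose small jar, 50 mm across, 60 mm high; bystander. Origin: centre of its underside.
- filter_case: Loose blue filter case, 60 x 60 x 18 mm; bystander. Origin: centre of its underside.
There are look-alikes about, which are no part of the job. Leave any yellow look-alike of the amp alone.

How it is judged:
By the outcome, as a careful person would: the job done as asked, in the order asked, and still so for the second after the job is handed in, with the robot touching nothing.
It also fails if it takes over 51 s, if anything falls off the work surface, if the arm or the gripper's body presses on something with over 40 N, if the wrist force passes 120 N, or if a joint passes its speed limit or range.

## Working session

There is one attempt and no reset: what is moved stays moved. The work goes in short steps, Python scripts to look and compute and a shell command to move; the robot and the scene stay as the last step left them, time stands still between calls to the robot, and variables do not carry over. Pictures are saved under pics/ and viewed, at most 10 in all, crops included, and the job is handed in when it is done.

```bash
mkdir -p pics; ls
python3 - <<'E'
from workcell import env
import cv2,numpy as np
for n in("top","side"):
    c=env.read_camera(n); cv2.imwrite(f"pics/{n}0.png",c["img"][:,:,::-1])
    print(n,{k:(np.round(v,4).tolist() if k=="T" else v) for k,v in c.items() if k!="img"})
s=env.get_state();print(s)
E
```

```text
pics
top {'fov_y': 47.417945093508756, 'cx': 325.01589158751193, 'cy': 238.3364504097659, 'T': [[0.0173, 0.9936, -0.1119, 0.3883], [-0.9997, 0.015, -0.0215, 0.0273], [-0.0197, 0.1122, 0.9935, 1.4354], [0.0, 0.0, 0.0, 1.0]]}
side {'fov_y': 46.322216164229616, 'cx': 320.43377018590576, 'cy': 241.61311324010572, 'T': [[-0.9713, 0.1802, -0.1551, 0.3571], [-0.2377, -0.7398, 0.6294, 0.7725], [-0.0013, 0.6483, 0.7614, 0.9661], [0.0, 0.0, 0.0, 1.0]]}
{'clock': 0.1, 'joint_pos': array([-1.44755582e+00,  3.13937978e-01,  4.50535501e-02,  1.30359546e+00,
       -2.21162205e-05,  1.43121811e+00]), 'qvel': array([-0.0009086 , -0.0025794 ,  0.00482585, -0.00175049, -0.00140148,
        0.00190438]), 'tau': array([ 1.84880315e-03, -4.81727993e+01,  2.99242973e+01,  1.28089564e-02,
       -8.04079968e-05,  1.21002498e-05]), 'tcp_pos': array([ 0.14932712, -0.55480048,  0.24147485]), 'orientation': array([-8.41843034e-04,  9.91377855e-01,  1.31031447e-01, -4.18143044e-06]), 'wrist_force': array([ 0.21438394,  0.8747295 , -0.8877071 ]), 'ft_torque': array([ 0.00869819, -0.00388205, -0.01453113]), 'grip_force': 0.0, 'finger_gap': 0.08520838827031364}
```

View pics/top0.png

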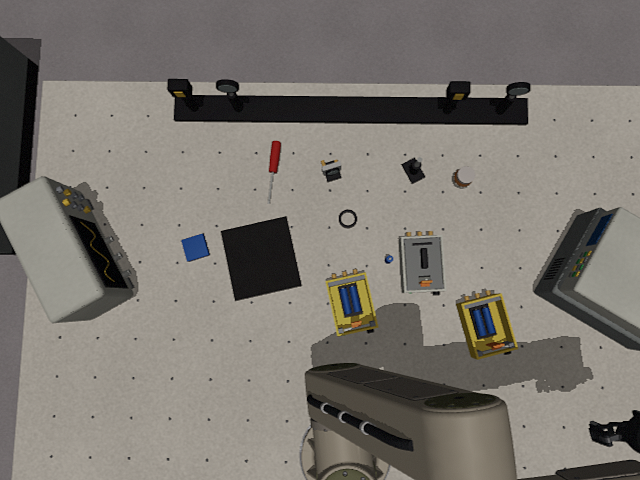

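View pics/side0.png

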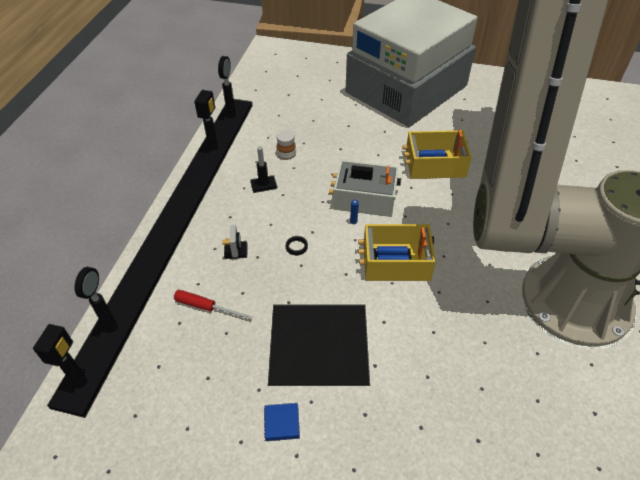

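The top view shows the white amp at about (422,264), with its orange tab at (427,282). The yellow look-alikes are at (351,302) and (485,323); they are yellow and have no cover. In the side view the white box is at (366,187). The mat is at top (261,258) and side (320,345). The white one fits the description, so I'll confirm it in one crop.

```bash
cat > h.py <<'E'
from workcell import env
import cv2,numpy as np
def K(c):
    h=c["img"].shape[0]; f=h/2/np.tan(np.radians(c["fov_y"]/2)); return f,c["cx"],c["cy"]
def proj(c,P):
    f,cx,cy=K(c);T=c["T"];p=(np.atleast_2d(P)-T[:3,3])@T[:3,:3]
    return np.c_[cx+f*p[:,0]/-p[:,2],cy-f*p[:,1]/-p[:,2]]
def back(c,uv,z):
    f,cx,cy=K(c);T=c["T"];uv=np.atleast_2d(uv).astype(float)
    d=np.c_[(uv[:,0]-cx)/f,-(uv[:,1]-cy)/f,-np.ones(len(uv))]@T[:3,:3].T
    o=T[:3,3];return o+d*((z-o[2])/d[:,2])[:,None]
def crop(c,u0,v0,w,h,s): return cv2.resize(c["img"][v0:v0+h,u0:u0+w,::-1],None,fx=s,fy=s,interpolation=cv2.INTER_CUBIC)
E
python3 - <<'E'
from h import *
t=env.read_camera("top");s=env.read_camera("side")
cv2.imwrite("pics/crop1.png",np.hstack([crop(t,385,225,66,80,6),crop(s,325,155,66+1,80,6),][:2]))
cv2.imwrite("pics/crop1.png",np.hstack([crop(t,390,225,60,80,6),crop(s,326,152,73,80,6)]))
# mat
g=cv2.inRange(t["img"],(0,0,0),(45,45,45));g[:, :210]=0;g[:,310:]=0;g[:205]=0;g[305:]=0
m=max(cv2.findContours(g,0,1)[0],key=cv2.contourArea)
P=back(t,m[:,0],.004)[:,:2].astype(np.float32);print("mat top",cv2.minAreaRect(P))
g=cv2.inRange(s["img"],(0,0,0),(45,45,45));g[:290]=0;g[400:]=0;g[:,:250]=0;g[:,390:]=0
m=max(cv2.findContours(g,0,1)[0],key=cv2.contourArea)
P=back(s,m[:,0],.004)[:,:2].astype(np.float32);print("mat side",cv2.minAreaRect(P))
E
```

```text
mat top ((0.4960223436355591, 0.2270786464214325), (0.1879643201828003, 0.17725586891174316), 13.654095649719238)
mat side ((0.49496424198150635, 0.23056560754776), (0.18569466471672058, 0.17285940051078796), 13.699729919433594)
```

View pics/crop1.png

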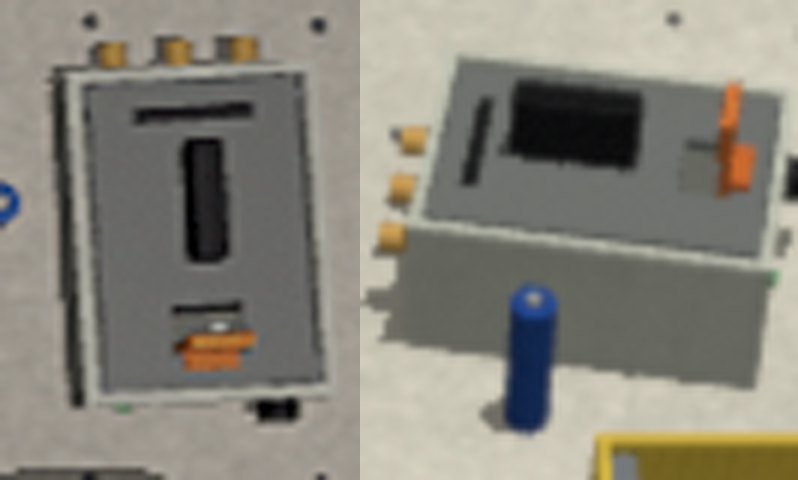

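The white box has the grey cover, the black handle at about (424,258) and the orange tab at about (426,282), and it's confirmed as the amp. Next I fit its pose from the rim corners.

Run:
```python
from h import *
from scipy.optimize import least_squares
t=env.read_camera("top");s=env.read_camera("side")
ct=np.array([[72,72],[310,64],[326,390],[95,402]])/6+[390,225]   # back-left, back-right, front-right, front-left
cs=(np.array([[415,222],[458,57],[785,93],[770,268]])-[360,0])/6+[326,152]
L=np.array([[70,52],[70,-52],[-70,-52],[-70,52]])/1e3
def W(p,q,z):
    c,n=np.cos(p[2]),np.sin(p[2]); q=np.atleast_2d(q); return np.c_[p[0]+c*q[:,0]-n*q[:,1],p[1]+n*q[:,0]+c*q[:,1],np.full(len(q),z)]
print(back(t,ct,.066).round(4),back(s,cs,.066).round(4))
for nm,f in (("top",lambda p:(proj(t,W(p,L,.066))-ct).ravel()),("side",lambda p:(proj(s,W(p,L,.066))-cs).ravel()),("both",lambda p:np.r_[(proj(t,W(p,L,.066))-ct).ravel(),(proj(s,W(p,L,.066))-cs).ravel()])):
    r=least_squares(f,[.47,-.14,0]);print(nm,r.x.round(4),np.abs(r.fun).max())
p=r.x
print("handle",W(p,[.012,0],.095),"tab",W(p,[-.049,0],.1))
for c,n in((t,"t"),(s,"s")): print(n,proj(c,W(p,[.012,0],.095)),proj(c,W(p,[-.049,0],.1)))
st=env.get_state();print(st["tcp_pos"],st["orientation"])
```

```text
[[ 0.5488 -0.1367  0.066 ]
 [ 0.5537 -0.2361  0.066 ]
 [ 0.4178 -0.2418  0.066 ]
 [ 0.4112 -0.1464  0.066 ]] [[ 0.5453 -0.1332  0.066 ]
 [ 0.5494 -0.2291  0.066 ]
 [ 0.4192 -0.2389  0.066 ]
 [ 0.4098 -0.1407  0.066 ]]
top [ 0.4829 -0.1903  0.0574] 1.7681166156754102
side [ 0.481  -0.1861  0.0667] 2.120456256363525
both [ 0.482  -0.1888  0.0613] 2.342182097425564
handle [[ 0.49398605 -0.18807559  0.095     ]] tab [[ 0.43310077 -0.19181498  0.1       ]]
t [[424.40899433 258.18480916]] [[426.36209721 283.06731717]]
s [[362.44550183 167.36571538]] [[389.14751767 168.91028873]]
[ 0.14933976 -0.55510555  0.24197612] [-3.30608767e-04  9.91381690e-01  1.31004714e-01  1.03284386e-05]
```

```bash
python3 -m jog '[[1,0,0,0,5.8],[1,0,0,0,5.8],[1,0.0245,-0.0315,0,0],[1,0.0245,-0.0315,0,0],[1,0.0245,-0.0315,0,0]]' 20; python3 -m jog '[[1,0.0245,-0.0315,0,0],[1,0.0245,-0.0315,0,0],[1,0.0245,-0.0315,0,0],[1,0.0245,-0.0315,0,0],[1,0.0245,-0.0315,0,0]]'; python3 -c "
from h import *
print(env.tip_extent)"
```

```text
clock: 0.72
tcp_pos: [0.2172, -0.4556, 0.2418]
orientation: [-0.0, 1.0, 0.029, 0.0]
wrist_force: [0.2, -0.3, 0.8]
finger_gap: 0.0257
grip_force: 0.0
clock: 1.13
tcp_pos: [0.3304, -0.2902, 0.2425]
orientation: [0.0, 1.0, 0.03, 0.0]
wrist_force: [0.8, -0.9, 0.8]
finger_gap: -0.0001
grip_force: 0.0
0.011
```

```bash
python3 -m jog '[[1,0.022,-0.030,0,0],[1,0.022,-0.030,0,0],[1,0.022,-0.030,0.03,0],[1,0,0,0.04,0],[1,0,0,0.03,0]]'; python3 -m jog '[[1,0,0,0,0],[1,0,0,0,0]]'
python3 - <<'E'
from h import *
t=env.read_camera("top");s=env.read_camera("side")
cv2.imwrite("pics/crop2.png",np.hstack([crop(t,390,235,64,80,6),crop(s,340,140,69,80,6)]))
p=env.get_state()["tcp_pos"]; tip=p-[0,0,.011]
print(p,proj(t,tip),proj(s,tip))
E
```

```text
clock: 1.55
tcp_pos: [0.3887, -0.2002, 0.145]
orientation: [0.001, 0.999, 0.032, 0.001]
wrist_force: [-0.4, -0.6, -0.9]
finger_gap: -0.0
grip_force: 0.0
clock: 1.72
tcp_pos: [0.3866, -0.2011, 0.1454]
orientation: [-0.001, 1.0, 0.03, -0.001]
wrist_force: [0.3, -0.2, 0.2]
finger_gap: -0.0002
grip_force: 0.0
[ 0.3885078  -0.2031683   0.14789049] [[433.8545533  301.67873997]] [[411.30195496 156.39642196]]
```

View pics/crop2.png

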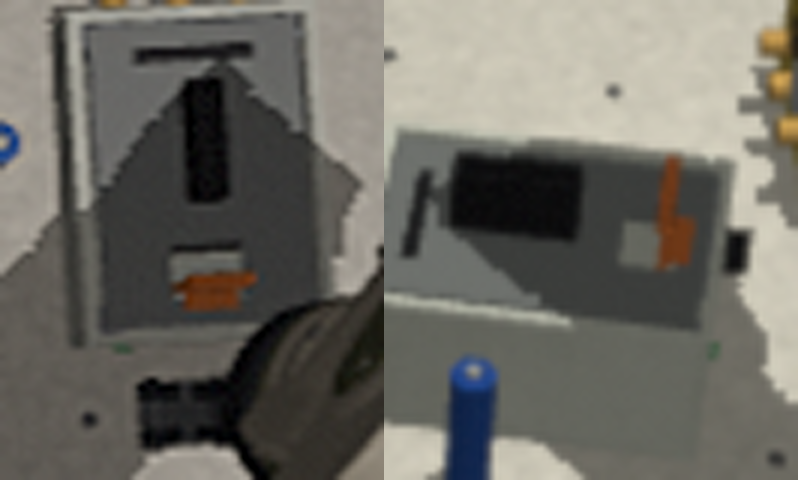

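```bash
python3 -m jog '[[1,0,-0.008,0.02,0],[1,0,0,0.02,0],[1,0,0,0.008,0],[1,0,0,0,0]]'; python3 -m jog '[[1,0.012,0,0,0],[1,0.010,0,0,0],[1,0,0,0,0],[1,0,0,0,0]]'
```

```text
clock: 2.15
tcp_pos: [0.387, -0.1946, 0.0983]
orientation: [-0.0, 1.0, 0.03, -0.0]
wrist_force: [0.4, 0.3, -0.4]
finger_gap: -0.0004
grip_force: 0.0
clock: 2.48
tcp_pos: [0.4108, -0.1935, 0.0992]
orientation: [0.001, 1.0, 0.031, 0.001]
wrist_force: [-0.3, -0.2, -0.4]
finger_gap: -0.0001
grip_force: 0.0
```

```bash
python3 -m jog '[[1,0.005,0,0,0],[1,0.005,0,0,0],[1,0,0,0,0],[1,0,0,0,0]]'; python3 -m jog '[[1,0.003,0,0,0],[1,0.003,0,0,0],[1,0,0,0,0],[1,0,0,0,0]]'
```

```text
clock: 2.82
tcp_pos: [0.4194, -0.1922, 0.0981]
orientation: [0.0, 1.0, 0.03, -0.0]
wrist_force: [0.2, 0.2, -0.4]
finger_gap: -0.0001
grip_force: 0.0
clock: 3.15
tcp_pos: [0.4249, -0.1917, 0.098]
orientation: [-0.0, 1.0, 0.03, -0.0]
wrist_force: [-0.3, 0.2, 0.9]
finger_gap: -0.0001
grip_force: 0.5
```

```bash
python3 -m jog '[[1,0.003,0,0,0],[1,0.002,0,0,0],[1,0,0,0,0],[1,0,0,0,0]]'
```

```text
clock: 3.48
tcp_pos: [0.4295, -0.1913, 0.0977]
orientation: [-0.0, 1.0, 0.03, -0.001]
wrist_force: [-3.4, -1.1, -2.9]
finger_gap: 0.0002
grip_force: 1.6
```

```bash
python3 -m jog '[[1,0.002,0,0,0],[1,0.002,0,0,0],[1,0,0,0,0],[1,0,0,0,0]]'; python3 -m jog '[[1,0.002,0,0,0],[1,0.002,0,0,0],[1,0,0,0,0]]'
python3 - <<'E'
from h import *
s=env.read_camera("side"); cv2.imwrite("pics/crop3.png",crop(s,330,140,80,75,6))
E
```

```text
clock: 3.82
tcp_pos: [0.4338, -0.1911, 0.0979]
orientation: [-0.0, 1.0, 0.03, -0.0]
wrist_force: [-4.2, -0.7, -3.2]
finger_gap: -0.0
grip_force: 2.0
clock: 4.07
tcp_pos: [0.4378, -0.1908, 0.0979]
orientation: [-0.0, 1.0, 0.03, -0.0]
wrist_force: [-5.6, -0.5, -2.9]
finger_gap: 0.0002
grip_force: 2.4
```

View pics/crop3.png

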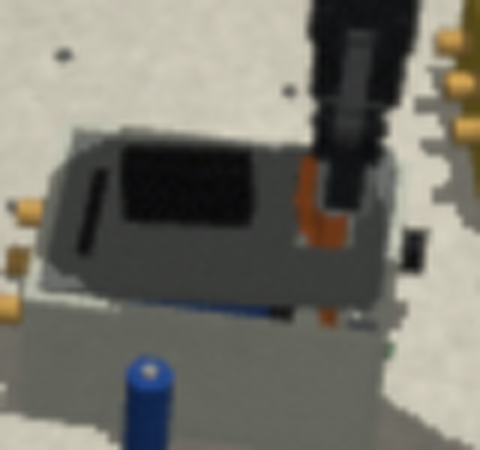

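The side crop shows the cover's front raised: blue cells show beneath it at crop (210,308), and the tab is bent at (322,200). I'll back off, rise and go over the handle.

```bash
python3 -m jog '[[1,-0.012,0,0,0],[1,-0.015,0,0,0],[1,-0.01,0,-0.03,0],[1,0,0,-0.035,0],[-1,0.02,0,-0.025,0]]'; python3 -m jog '[[-1,0.03,0,0,0],[-1,0.03,0,0,0],[-1,0.018,0,0,0],[-1,0,0,0,0],[-1,0,0,0,0]]'; python3 -c "
from h import *
s=env.get_state();print(s['tcp_pos'])
t=env.read_camera('top');c=env.read_camera('side');cv2.imwrite('pics/crop4.png',np.hstack([crop(t,385,215,66,85,6),crop(c,320,120,67,85,6)]))"
```

```text
clock: 4.53
tcp_pos: [0.4196, -0.1922, 0.1911]
orientation: [0.001, 1.0, 0.029, 0.001]
wrist_force: [1.2, -0.3, -0.4]
finger_gap: 0.0108
grip_force: 0.0
clock: 4.95
tcp_pos: [0.5003, -0.1876, 0.1888]
orientation: [0.0, 1.0, 0.031, 0.001]
wrist_force: [0.2, -0.5, 0.0]
finger_gap: 0.0723
grip_force: 0.0
[ 0.50026218 -0.18764129  0.18877418]
```

View pics/crop4.png

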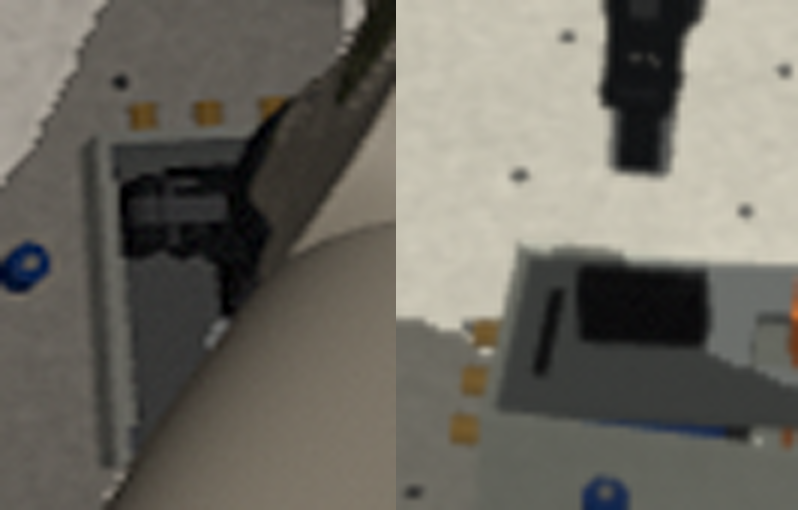

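The cover is still up, with its handle at side crop (643,305), and the jaws stand above it at (640,140). Descending.

```bash
python3 -m jog '[[-1,0,0,0.035,0],[-1,0,0,0.035,0],[-1,0,0,0.02,0],[-1,0,0,0.01,0],[-1,0,0,0,0]]'; python3 -m jog '[[0.4,0,0,0.002,0],[0.6,0,0,0,0],[0.6,0,0,0,0],[0.6,0,0,0,0]]' 20
```

```text
clock: 5.47
tcp_pos: [0.4966, -0.1867, 0.0862]
orientation: [-0.001, 1.0, 0.03, -0.002]
wrist_force: [-0.9, -0.9, 1.2]
finger_gap: 0.0853
grip_force: 0.0
clock: 5.8
tcp_pos: [0.5, -0.188, 0.0876]
orientation: [0.001, 1.0, 0.03, 0.001]
wrist_force: [-0.8, 0.1, 0.2]
finger_gap: 0.0386
grip_force: 0.0
```

```bash
python3 -m jog '[[0.6,0,0,0,0],[0.7,0,0,0,0],[1,0,0,0,0],[1,0,0,0,0],[1,0,0,0,0]]' 25; python3 -m jog '[[1,0,0,0,0],[1,0,0,0,0]]'
```

```text
clock: 6.22
tcp_pos: [0.4994, -0.1876, 0.0867]
orientation: [0.0, 1.0, 0.03, 0.0]
wrist_force: [-2.2, 0.7, 5.3]
finger_gap: 0.0134
grip_force: 26.1
clock: 6.38
tcp_pos: [0.4994, -0.1877, 0.0868]
orientation: [0.0, 1.0, 0.03, 0.0]
wrist_force: [-1.2, -0.4, 6.0]
finger_gap: 0.0133
grip_force: 26.2
```

```bash
python3 -m jog '[[1,0,0,-0.004,0],[1,0,0,-0.004,0],[1,0,0,-0.006,0],[1,0,0,0,0]]' 35; python3 -m jog '[[1,0,0,-0.015,0],[1,0,0,-0.015,0],[1,0,0,-0.02,0],[1,0,0,-0.02,0],[1,0,0,-0.02,0]]'; python3 -m jog '[[1,0,0,-0.01,0],[1,0,0,0,0],[1,0,0,0,0]]';  python3 -c "
from h import *
s=env.get_state();print(s['tcp_pos'])
t=env.read_camera('top');c=env.read_camera('side');cv2.imwrite('pics/crop5.png',np.hstack([crop(t,365,195,100,120,4),crop(c,290,90,100,120,4)]))"
```

```text
clock: 6.72
tcp_pos: [0.4994, -0.1876, 0.1011]
orientation: [0.0, 1.0, 0.03, 0.0]
wrist_force: [-0.7, -0.0, -0.2]
finger_gap: 0.0132
grip_force: 35.8
clock: 7.13
tcp_pos: [0.4987, -0.1872, 0.1908]
orientation: [-0.0, 1.0, 0.03, -0.0]
wrist_force: [1.0, 0.6, -0.6]
finger_gap: 0.0135
grip_force: 35.8
clock: 7.38
tcp_pos: [0.4991, -0.1875, 0.2]
orientation: [0.0, 1.0, 0.03, 0.0]
wrist_force: [-0.7, 0.4, -1.0]
finger_gap: 0.0134
grip_force: 35.8
[ 0.49914515 -0.18746745  0.19999069]
```

View pics/crop5.png

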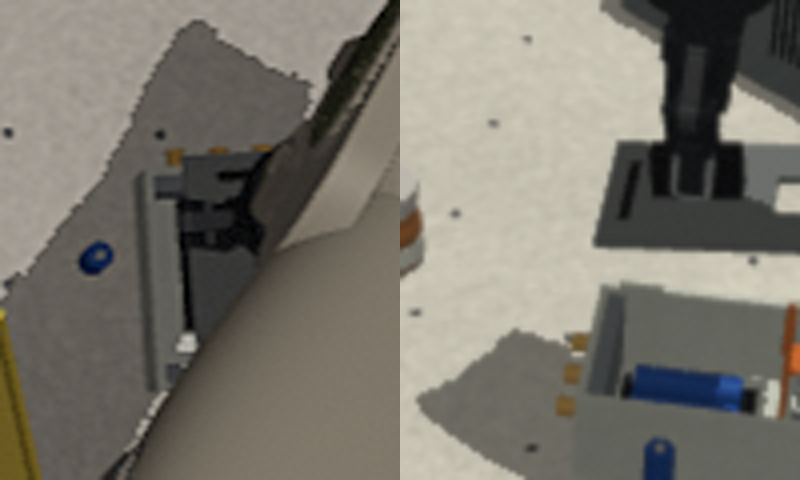

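The cover hangs in the jaws, clear of the box, with its handle at side crop (697,170). Keeping yaw would take joint 6 past its range at the mat, so I turn the cover 28.5° first.

```bash
python3 -m jog '[[1,0,0,0,-5.7],[1,0,0,0,-5.7],[1,0,0,0,-5.7],[1,0,0,0,-5.7],[1,0,0,0,-5.7]]'; python3 -m jog '[[1,0,0,0,0],[1,0.01,-0.015,0,0],[1,0.0192,-0.0296,0,0],[1,0.0192,-0.0296,0,0],[1,0.0192,-0.0296,0,0]]'; python3 -m jog '[[1,0.0192,-0.0296,0,0],[1,0.0192,-0.0296,0,0],[1,0.0192,-0.0296,0,0],[1,0.0192,-0.0296,0,0],[1,0.0192,-0.0296,0,0]]'; python3 -m jog '[[1,0.0192,-0.0296,0,0],[1,0.0192,-0.0296,0,0],[1,0.015,-0.022,0,0],[1,0,0,0,0],[1,0,0,0,0]]'; python3 -c "
from h import *
print(env.get_state()['joint_pos'])"
```

```text
clock: 7.9
tcp_pos: [0.4982, -0.1869, 0.1983]
orientation: [-0.001, 0.961, 0.278, -0.001]
wrist_force: [-0.2, -1.0, -0.8]
finger_gap: 0.0129
grip_force: 35.8
clock: 8.32
tcp_pos: [0.5007, -0.0625, 0.1989]
orientation: [-0.001, 0.962, 0.273, -0.001]
wrist_force: [0.5, 0.5, -1.2]
finger_gap: 0.0133
grip_force: 35.8
clock: 8.73
tcp_pos: [0.5037, 0.1145, 0.1992]
orientation: [-0.0, 0.962, 0.274, -0.001]
wrist_force: [0.6, -0.3, -0.5]
finger_gap: 0.0137
grip_force: 35.8
clock: 9.15
tcp_pos: [0.5061, 0.2112, 0.1989]
orientation: [0.0, 0.961, 0.276, -0.001]
wrist_force: [-0.4, 0.0, -0.6]
finger_gap: 0.013
grip_force: 35.8
[ 2.49171171e-01  2.79734405e-01 -1.07015608e-01  1.18603795e+00
 -3.39182481e-04  2.83218313e+00]
```

```bash
python3 -m jog '[[1,0.013,-0.021,0.02,0],[1,0,0,0.035,0],[1,0,0,0.035,0],[1,0,0,0.03,0],[1,0,0,0.02,0]]'; python3 -m jog '[[1,0,0,0,0],[1,0,0,0,0],[1,0,0,0,0]]';  python3 -c "
from h import *
s=env.get_state();print(s['tcp_pos'])
c=env.read_camera('side');cv2.imwrite('pics/crop6.png',crop(c,250,250,150,150,4))"
```

```text
clock: 9.57
tcp_pos: [0.5046, 0.2327, 0.0565]
orientation: [0.0, 0.962, 0.274, -0.003]
wrist_force: [-0.5, -0.1, -0.7]
finger_gap: 0.0134
grip_force: 35.8
clock: 9.82
tcp_pos: [0.5077, 0.2341, 0.0612]
orientation: [0.0, 0.962, 0.274, 0.001]
wrist_force: [0.2, 0.7, -0.3]
finger_gap: 0.0135
grip_force: 35.8
[0.50773343 0.23408707 0.06122273]
```

View pics/crop6.png

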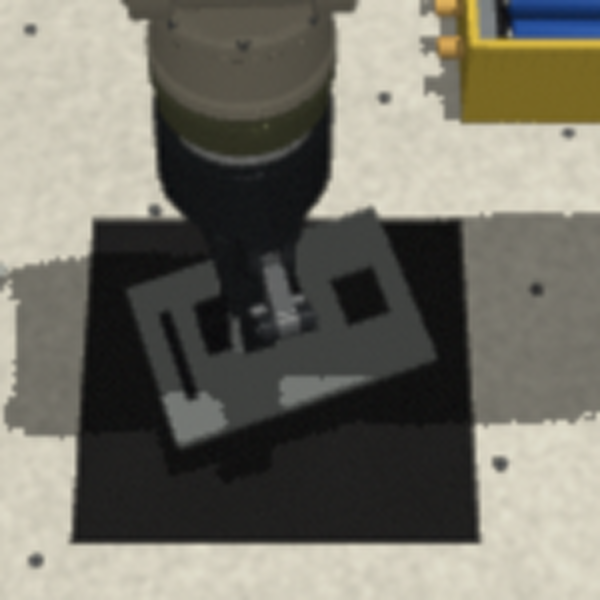

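The cover hangs over the mat; its plate corners are at crop (128,290), (180,448), (437,355) and (375,208). I'll fit its tilt from these.

Run:
```python
from h import *
from scipy.optimize import least_squares
from scipy.spatial.transform import Rotation as R
c=env.read_camera("side")
uv=np.array([[128,290],[180,446],[437,355],[375,208]])/4+250
L=np.array([[63.5,-44,5],[63.5,44,5],[-63.5,44,5],[-63.5,-44,5]])/1e3
f=lambda p:(proj(c,R.from_euler("ZY",[p[3],p[4]]).apply(L)+p[:3])-uv).ravel()
r=least_squares(f,[.495,.229,.04,.5,.1],x_scale=[.01,.01,.01,.1,.1]);print(r.x.round(4),abs(r.fun).max())
for P in(0,.11):
  r=least_squares(lambda q:f(np.r_[q,P]),[.495,.229,.04,.5]);print(P,r.x.round(4),abs(r.fun).max())
```

```text
[0.4927 0.2245 0.0363 0.5559 0.1072] 0.19148087322514584
0 [0.4917 0.2294 0.0444 0.5935] 0.9817773871759528
0.11 [0.4928 0.2244 0.0362 0.5549] 0.19635358413660242
```

```bash
python3 -m jog '[[1,0.004,0,0.008,0],[1,0,0,0.008,0],[1,0,0,0.004,0],[1,0,0,0.002,0],[1,0,0,0,0]]' 20; python3 -m jog '[[1,0,0,0.002,0],[1,0,0,0.001,0],[1,0,0,0,0],[1,0,0,0,0]]';python3 -m jog '[[1,0,0,0.001,0],[1,0,0,0.001,0],[1,0,0,0,0]]'
```

```text
clock: 10.33
tcp_pos: [0.5094, 0.2366, 0.0372]
orientation: [0.0, 0.961, 0.275, -0.001]
wrist_force: [0.2, 1.0, -1.7]
finger_gap: 0.0132
grip_force: 35.8
clock: 10.67
tcp_pos: [0.5102, 0.2368, 0.0352]
orientation: [0.0, 0.961, 0.275, 0.0]
wrist_force: [-0.3, -0.7, -0.8]
finger_gap: 0.0135
grip_force: 35.8
clock: 10.92
tcp_pos: [0.5101, 0.2368, 0.033]
orientation: [0.0, 0.961, 0.275, -0.0]
wrist_force: [-0.0, -0.2, -0.1]
finger_gap: 0.0133
grip_force: 35.8
```

```bash
python3 -m jog '[[1,0,0,0.001,0],[1,0,0,0.001,0],[1,0,0,0,0]]' 20; python3 -m jog '[[1,0,0,0.001,0],[1,0,0,0.001,0],[1,0,0,0,0]]'
```

```text
clock: 11.17
tcp_pos: [0.5103, 0.2368, 0.0311]
orientation: [0.0, 0.961, 0.275, 0.0]
wrist_force: [0.0, -0.0, -0.1]
finger_gap: 0.0133
grip_force: 36.0
clock: 11.42
tcp_pos: [0.51, 0.2366, 0.0302]
orientation: [0.0, 0.961, 0.275, 0.0]
wrist_force: [-3.3, -1.1, 8.3]
finger_gap: 0.0132
grip_force: 37.3
```

```bash
python3 -m jog '[[1,0,0,0.001,0],[1,0,0,0.001,0],[1,0,0,0,0]]'
```

```text
clock: 11.67
tcp_pos: [0.5091, 0.2361, 0.0282]
orientation: [0.0, 0.961, 0.275, -0.001]
wrist_force: [-6.9, -3.7, 12.0]
finger_gap: 0.0136
grip_force: 37.8
```

```bash
python3 -m jog '[[1,0,0,0.001,0],[1,0,0,0.001,0],[1,0,0,0,0]]'; python3 -c "
from h import *
s=env.get_state();print(s['tcp_pos'],s['wrist_force'])
c=env.read_camera('side');cv2.imwrite('pics/crop7.png',crop(c,250,250,150,150,4))"
```

```text
clock: 11.92
tcp_pos: [0.5084, 0.2357, 0.026]
orientation: [0.001, 0.961, 0.275, -0.001]
wrist_force: [-7.9, -5.0, 12.3]
finger_gap: 0.0133
grip_force: 38.4
[0.50839843 0.23566171 0.02604013] [-7.88128638 -4.96523362 12.25319002]
```

View pics/crop7.png

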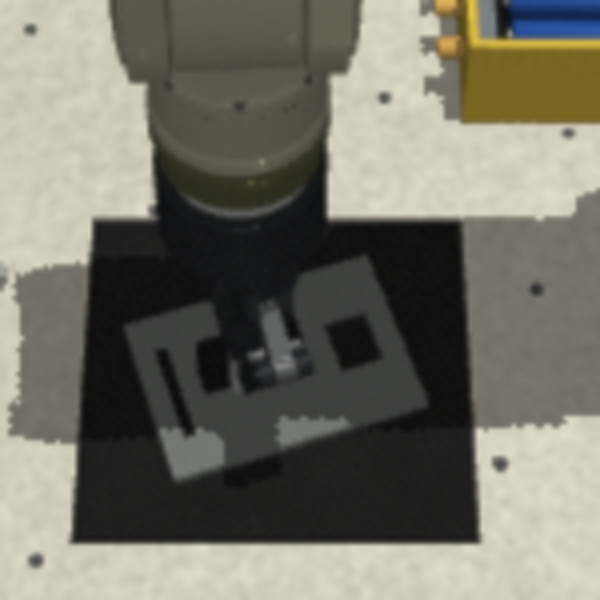

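The cover lies nearly flat and centred: plate middle about crop (277,368), mat middle about (277,375). One more millimetre, then release.

```bash
python3 -m jog '[[1,-0.001,0,0.001,0],[1,0,0,0,0],[1,0,0,0,0]]'; python3 -m jog '[[0.6,0,0,0,0],[0.5,0,0,0,0],[0.3,0,0,0,0],[0,0,0,0,0],[-0.5,0,0,0,0]]'; python3 -m jog '[[-0.5,0,0,0,0],[-0.5,0,0,0,0],[-0.5,0,0,0,0],[-0.5,0,0,-0.01,0],[-0.5,0,0,-0.03,0]]'
```

```text
clock: 12.22
tcp_pos: [0.508, 0.2354, 0.0252]
orientation: [0.001, 0.961, 0.275, -0.001]
wrist_force: [-6.2, -3.7, 10.9]
finger_gap: 0.0133
grip_force: 38.4
clock: 12.63
tcp_pos: [0.5094, 0.2363, 0.0239]
orientation: [0.0, 0.961, 0.275, -0.0]
wrist_force: [-0.5, 0.2, -0.4]
finger_gap: 0.0529
grip_force: 0.0
clock: 13.05
tcp_pos: [0.506, 0.2352, 0.061]
orientation: [0.0, 0.961, 0.275, -0.004]
wrist_force: [-0.1, -0.8, 0.3]
finger_gap: 0.0638
grip_force: 0.0
```

Next I rise, move back out of the view and check.

```bash
python3 -m jog '[[-0.5,0,0,-0.04,0],[-0.5,0,0,-0.04,0],[-0.5,0,0,-0.04,0],[-0.5,0,0.03,-0.02,0],[-0.5,0,0.035,0,0]]'; python3 -m jog '[[-0.5,0,0.035,0,0],[-0.5,0,0.035,0,0],[-0.5,0,0.035,0,0],[-0.5,0,0.02,0,0],[-0.5,0,0,0,0]]'
python3 - <<'E'
from h import *
c=env.read_camera("side");t=env.read_camera("top")
cv2.imwrite("pics/fin.png",np.hstack([cv2.resize(c["img"][:,:,::-1],(400,300)),cv2.resize(t["img"][:,:,::-1],(400,300))]))
cv2.imwrite("pics/fin.png",np.vstack([cv2.imread("pics/fin.png"),np.hstack([crop(c,250,290,133,100,3)[:,:399],crop(t,210,205,100,100,3),np.zeros((300,101,3),np.uint8)])]))
E
```

```text
clock: 13.47
tcp_pos: [0.5461, 0.1829, 0.2117]
orientation: [0.0, 0.961, 0.277, 0.006]
wrist_force: [1.9, 0.9, 0.0]
finger_gap: 0.064
grip_force: 0.0
clock: 13.88
tcp_pos: [0.6121, 0.0711, 0.2046]
orientation: [0.001, 0.962, 0.273, 0.001]
wrist_force: [0.2, -0.3, 0.2]
finger_gap: 0.0643
grip_force: 0.0
```

View pics/fin.png

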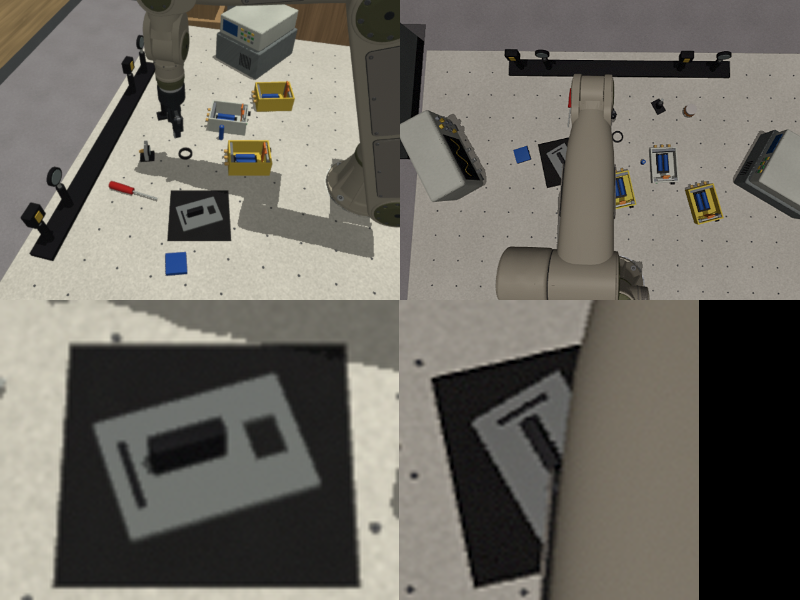

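The cover lies flat on the mat, right way up; its corners in the lower-left crop are at (93,124), (132,241), (320,185) and (276,74). Nothing else has moved. I check its centre and hand in if it's good.

Run:
```python
from h import *
c=env.read_camera("side")
P=back(c,np.array([[93,124],[132,241],[320,185],[276,74]])/3+[250,290],.009)
d=P.mean(0)[:2]-[.4955,.229]; e=[np.linalg.norm(P[i]-P[(i+1)%4]) for i in range(4)]
print(d,np.round(e,4))
if np.hypot(*d)<.015 and abs(e[1]-.127)<.006: print(env.hand_in())
```

```text
[-0.00062414  0.00091717] [0.0891 0.1254 0.0879 0.1273]
the job is handed in; nothing more can be done
None
```

I pressed the tab until the cover's front sprang up, then lifted the cover off by its handle and set it right way up and flat on the mat, about 1 mm from the middle by the side camera; the job is handed in at about 14 s of the 51 s allowed.

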